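Stack the tissue sieve set on the shaker

TASK

Put the tissue sieve set together on the shaker for the next sample: the collecting pan goes into the shaker's round seat, the fine-mesh sieve on the pan, the coarse-mesh sieve on the fine one, and the lid on top. Each piece must sit upright and fully home on the one below. Leave the two plastic cups standing where they are.

Things in the scene. Friction and masses are not known exactly. Their poses are not given: they have to be found in the camera images.
- pan: collecting pan: upright round steel pot, outside 58 mm, 54 mm tall (the tallest piece), closed shiny floor, mouth 52 mm inside, 44 mm deep. All four pieces have the same foot: the lowest 8 mm are a spigot widening from 42 mm at the bottom to 48 mm; above it a flat 58 mm shoulder that rests on the rim below. Straight wall from 8 mm to the rim. Origin: centre of its underside, z up; 0.12 kg
- fine_sieve: fine-mesh sieve: the shallowest steel ring, outside 58 mm, 32 mm tall, with dense fine wire cloth that looks almost solid grey. Same 8 mm tapered spigot and shoulder as the pan, straight wall from 8 to 32 mm, mouth 52 mm inside, 22 mm deep down to the mesh. Upright. Origin: centre of its underside, z up; 0.07 kg
- coarse_sieve: coarse-mesh sieve: steel ring, outside 58 mm, 44 mm tall, with wide square mesh (6 mm) that the table shows through. Same 8 mm tapered spigot and shoulder as the pan, straight wall from 8 to 44 mm, mouth 52 mm inside. Upright. Origin: centre of its underside, z up; 0.09 kg
- sieve_lid: lid of the sieve set: round steel disc, 58 mm, with a black knob in the middle. Same 8 mm tapered spigot below, disc from 8 to 13 mm, knob 20 mm diameter from about 14 mm to its top at 34 mm. Lies knob up. Origin: centre of its underside, z up; 0.08 kg
- shaker: small white platform shaker fixed on the table, 112 x 116 mm, body 37 mm high, round aluminium seat ring (68 mm outside) in the middle of its top. Origin: centre of its underside at table height; its front with dial and switch faces -x of its frame. Mind the room: a tall cabinet rises right of the table, nearest edge at about x 0.54, y -0.16 m; come to the table from nearer the base
- seat (a point): centre of the top edge of the shaker's seat ring, 50 mm above the table: a round hole, 52 mm wide, 13 mm deep. Fully home, the pan's origin is 8 mm below this point; a piece on the pan has its origin 46 mm above the pan's, on the fine sieve 24 mm above its, on the coarse sieve 36 mm above its. Spigots have 2 mm of play all round when home; their taper forgives about 4 mm on entry
- cup_pink: clear plastic cup with a pink content, 65 mm diameter, 68 mm tall, standing on the table; not to be disturbed. Origin: centre of its underside
- cup_clear: clear plastic cup, 59 mm diameter, 66 mm tall, standing on the table; not to be disturbed. Origin: centre of its underside
There are look-alikes about, which are no part of the job. What is shaped like the pan but green is not meant.

How it is judged:
At the end, for the whole second after the job is handed in: The pan sits in the shaker's seat, the fine sieve on the pan, the coarse sieve on the fine sieve and the lid on the coarse sieve; each piece is within 5 mm of the axis of the one below, within 2.5 mm of fully home, upright within 0.06 rad, and at rest (horizontal distance between pan and seat below 0.005 m and z of pan in the frame of seat below -0.0055 m and angle between each of pan, fine_sieve, coarse_sieve, sieve_lid's own z axis and vertical below 0.06 rad and horizontal distance between fine_sieve and pan below 0.005 m and z of fine_sieve in the frame of pan between 0.042 and 0.0485 m and horizontal distance between coarse_sieve and fine_sieve below 0.005 m and z of coarse_sieve in the frame of fine_sieve between 0.02 and 0.0265 m and horizontal distance between sieve_lid and coarse_sieve below 0.005 m and z of sieve_lid in the frame of coarse_sieve between 0.032 and 0.0385 m and linear speed of each of sieve_lid, pan, fine_sieve, coarse_sieve below 0.02 m/s); the robot touches nothing.
It fails at once if a plastic cup is tipped, or pushed more than 30 mm from its place (angle between any of cup_pink, cup_clear's own z axis and vertical above 0.4 rad or distance of any of cup_pink, cup_clear from where it was at the start of the episode above 0.03 m).
It also fails if it takes over 112 s, if anything falls off the work surface, if the arm or the gripper's body presses on something with over 40 N, if the wrist force passes 120 N, or if a joint passes its speed limit or range.

ROBOT

A 6-joint arm with a two-finger parallel gripper is mounted at the origin on a cart in front of the work surface, level with it; the furniture and walls round the work are solid. World frame = base frame: x ahead of the robot, y to its left, z up, the work surface at z = 0. Lengths are in m, angles in rad, forces in N, time in s.
With the tool pointing down it reaches from about 0.35 to 0.775 m from the base axis. Payload 7.3 kg.
Tool frame: the origin (TCP) lies at the very end of the fingers, on their centre line; the grasp point (between the pads) lies 19 mm behind it; z points along the fingers, y is the line along which they close (so a half turn about z gives the same grasp; the last joint's range is limited). The gripper opens to 92 mm and grips with 3 to 60 N. Pads are 19 mm wide; open, the fingers measure 130 mm over their backs; the gripper's body (75 mm by 190 mm) begins 47 mm behind the grasp point.
Start: joints at [-1.318, 0.342, 1.524, -0, 1.275, -0.146], TCP at [0.204, -0.484, 0.227] pointing down, gripper open.
Joint ranges: [-2.53, 2.53], [-0.77, 2.02], [0.04, 2.7], [-1, 4.14], [0.28, 2.66], [-3.11, 3.11]. Speed limits (rad/s): [2.57, 2.57, 3.14, 3.14, 3.14, 3.14].

INTERFACE

Orientations are given as a rotation vector (axis times angle).
In Python, from bench import get_obs, eyes, close_job gives the robot as it stands.
- The arm moves only by the tool servo_tool, never from a script. Its argument "targets" is a list of rows, each an object with "translation": the shift along the tool's x, y, z in cm, a list of three; "twist": the turn, a rotation vector about the tool's x, y, z in degrees, a list of three; "claw": the finger opening in cm, from 0 to 9.18. In form: [{"translation": [x, y, z], "twist": [ax, ay, az], "claw": claw}, ...]. A call has 1 to 8 rows; each row shifts and turns the commanded pose from where the row before left it, along the tool's axes as they then stand; what a row does not reach is not made up. A row lasts 1/8 s, in which the tool goes at most 62.5 mm and 10.7 degrees, less where a joint would pass 70% of its speed; a pose out of reach is approached as far as the arm can. A call with a gripper value outside its range is refused whole. The fingers move at their own pace and stop on an object; "force" is the grip in N (left out, the last holds). Time passes only in rows, so rows that do not move let the fingers close. It gives the time, the measured TCP pose, the force, the opening and the grip force at its end, in the units of the state.
- get_obs(): the state, without advancing time (a new reading comes with each control period).
- eyes.grab_frame(name): name is "scene" or "top"; returns a dict with "image" (480x640x3 uint8, red, green, blue), "depth" (480x640 float32, m along the optical axis (not along the pixel's ray), 0 where there is no reading), "K" (3x3 intrinsics, pixels), "k1" (the pictures are not rectified: a ray, as slopes to the right and down, at radius r is drawn at 1 + k1 r^2 times it, then the intrinsics apply), "R" (3x3) and "t" (3): a world point X has camera coordinates R X + t. Camera axes: x right, y down, z forward; pixel columns grow to the right and rows downward; lengths in m; the calibration is good to about 2 mm. A picture is of the moment at which its call begins.
- close_job(): hands the job in; it is judged then, once.
The state is a dict: "clock": time; "joints": joint angles; "joint_vel": joint speeds; "joint_efforts": joint torques, N m; "tool_pos": TCP position; "tcp_rot": TCP orientation; "contact_force": force on the tool from outside, world axes, zero at the start; "wrist_torque": the same for the moment, N m; "finger_gap": finger opening in m; "grasp_force": force on a finger pad.
Only numpy, scipy, OpenCV 4.12 (cv2) and the standard library are available. Lean on these libraries where they do the work, as an engineer would, in place of code of your own. Each camera call takes 0.05 s, during which the arm holds its last target. There are 200 camera calls.

## Working session

There is one attempt and no reset: what is moved stays moved. The work goes in short steps, Python scripts to look and compute and a tool call to move; the robot and the scene stay as the last step left them, time stands still between calls to the robot, and variables do not carry over. Pictures are saved under pics/ and viewed, at most 14 in all, crops included, and the job is handed in when it is done.

Besides the shell and the picture viewer there is one more tool, called after ">>>" in YAML: its name, and indented under it one key for each argument. servo_tool: Moves the arm, as the interface text tells. Its arguments: {"type":"object","properties":{"targets":{"type":"array"},"force":{"type":"number"}},"required":["targets"]}

```bash
mkdir -p pics; ls; cat > h.py <<'E'
import numpy as np, cv2
from bench import get_obs, eyes
def grab(n):
    f=eyes.grab_frame(n); np.savez(f'/tmp/{n}.npz',**f); return f
def save(im,p): cv2.imwrite('pics/'+p,cv2.cvtColor(im,cv2.COLOR_RGB2BGR))
def ray(f,u,v):
    K=f['K']; d=np.array([(u-K[0,2])/K[0,0],(v-K[1,2])/K[1,1]]); s=d.copy()
    for _ in range(20): s=d/(1+f['k1']*(s@s))
    R,t=f['R'],f['t']; return -R.T@t, R.T@np.array([s[0],s[1],1.])
def onplane(f,u,v,z):
    c,r=ray(f,u,v); return c+r*(z-c[2])/r[2]
def bydepth(f,u,v):
    c,r=ray(f,u,v); return c+r*float(f['depth'][int(round(v)),int(round(u))])
def proj(f,X):
    p=f['R']@np.asarray(X,float)+f['t']; s=p[:2]/p[2]; s=s*(1+f['k1']*(s@s)); return f['K'][0,0]*s[0]+f['K'][0,2],f['K'][1,1]*s[1]+f['K'][1,2]
E
python3 - <<'E'
from h import *
for n in('scene','top'):
    f=grab(n); save(f['image'],n+'0.png'); print(n,-f['R'].T@f['t'],f['K'][0,0],f['k1'],f['R'][2])
o=get_obs();print(o)
E
```

```text
pics
scene [0.045364   1.13416449 0.83225625] 562.2254862541746 -0.10885724744380343 [ 0.37530023 -0.6924177  -0.61620408]
top [0.34475296 0.28208246 0.91333073] 502.36815994442384 0.017390058828193278 [ 0.19044342  0.01068307 -0.98164004]
{'clock': 0.1, 'joints': array([-1.31802191e+00,  3.42631661e-01,  1.52490605e+00, -2.06272883e-05,
        1.27542016e+00, -1.45987557e-01]), 'joint_vel': array([-0.00050236, -0.00265081, -0.0048711 , -0.00088574,  0.0007285 ,
        0.0006826 ]), 'joint_efforts': array([ 2.27776887e-03, -4.32004702e+01, -2.44694102e+01,  7.19294348e-02,
        5.25986427e-02, -5.34406422e-05]), 'tool_pos': array([ 0.2037746 , -0.48344527,  0.22613096]), 'tcp_rot': array([-3.07801861e+00, -6.21971518e-01,  1.45331444e-04]), 'contact_force': array([ 0.09222531, -0.07658655, -0.99894423]), 'wrist_torque': array([ 0.00647011, -0.02834194, -0.08566614]), 'grasp_force': 0.0, 'finger_gap': 0.09174964193618917}
```

View pics/scene0.png

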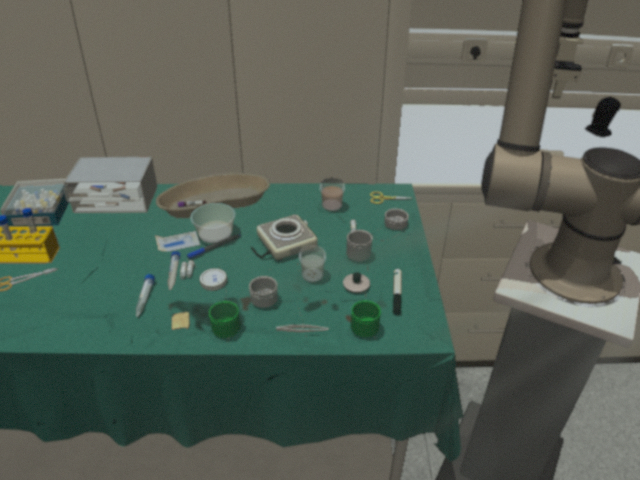

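View pics/top0.png

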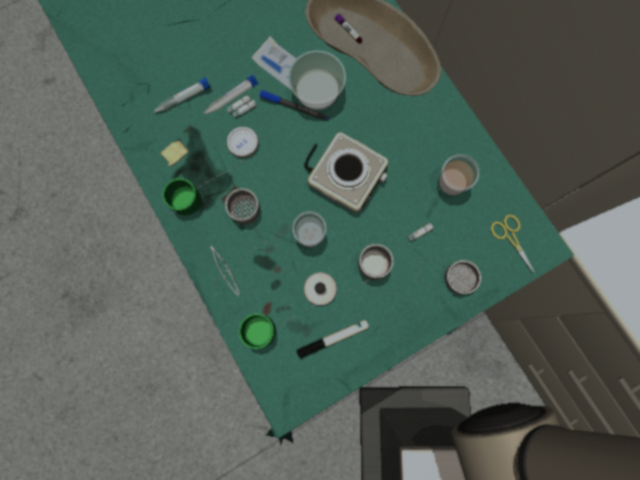

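The scene view shows the shaker at (287,233), grey pots at (264,292) and (359,246), a shallow ring at (396,219), the knobbed lid at (357,283), the clear cup at (312,264) and the pink cup at (332,194). It also shows green pots at (225,320) and (365,320). In the top view these are the shaker (348,168), pots (242,206) and (376,262), the ring (464,278) and the lid (320,289). The white disc at (242,142) has no knob. I'll make one enlarged crop and take measurements.

```bash
python3 - <<'E'
from h import *
f=dict(np.load('/tmp/top.npz')); im=f['image']
T=[]
for u,v in((242,206),(376,262),(464,278),(320,289),(348,168),(242,142)):
    T.append(cv2.resize(im[v-30:v+30,u-30:u+30],(260,260),interpolation=cv2.INTER_CUBIC))
save(np.vstack([np.hstack(T[:3]),np.hstack(T[3:])]),'crops.png')
for n,u,v in(('A',242,206),('B',376,262),('C',464,278),('lid',320,289),('shk',348,168),('clear',310,230),('pink',459,175),('table',280,260)):
    print(n,[bydepth(f,u+a,v+b).round(3).tolist() for a,b in((0,0),(16,0),(-16,0),(0,16),(0,-16))])
E
```

```text
A [[0.578, 0.436, 0.013], [0.572, 0.403, 0.037], [0.571, 0.459, 0.044], [0.545, 0.433, 0.026], [0.6, 0.431, 0.043]]
B [[0.47, 0.192, 0.011], [0.464, 0.169, 0.056], [0.465, 0.223, 0.051], [0.438, 0.196, 0.044], [0.493, 0.195, 0.052]]
C [[0.439, 0.035, 0.011], [0.437, 0.013, 0.03], [0.437, 0.069, 0.033], [0.411, 0.038, 0.013], [0.466, 0.038, 0.028]]
lid [[0.421, 0.293, 0.036], [0.423, 0.265, 0.011], [0.423, 0.322, 0.015], [0.395, 0.294, 0.009], [0.452, 0.293, 0.013]]
shk [[0.639, 0.24, 0.04], [0.635, 0.212, 0.053], [0.637, 0.269, 0.05], [0.607, 0.241, 0.049], [0.666, 0.239, 0.051]]
clear [[0.526, 0.31, 0.04], [0.523, 0.281, 0.05], [0.521, 0.336, 0.066], [0.5, 0.311, 0.021], [0.551, 0.309, 0.055]]
pink [[0.622, 0.041, 0.043], [0.619, 0.014, 0.05], [0.345, 0.282, 0.913], [0.589, 0.046, 0.055], [0.651, 0.039, 0.044]]
table [[0.478, 0.366, 0.002], [0.478, 0.337, 0.002], [0.479, 0.396, -0.002], [0.449, 0.366, 0.001], [0.509, 0.367, -0.003]]
```

View pics/crops.png

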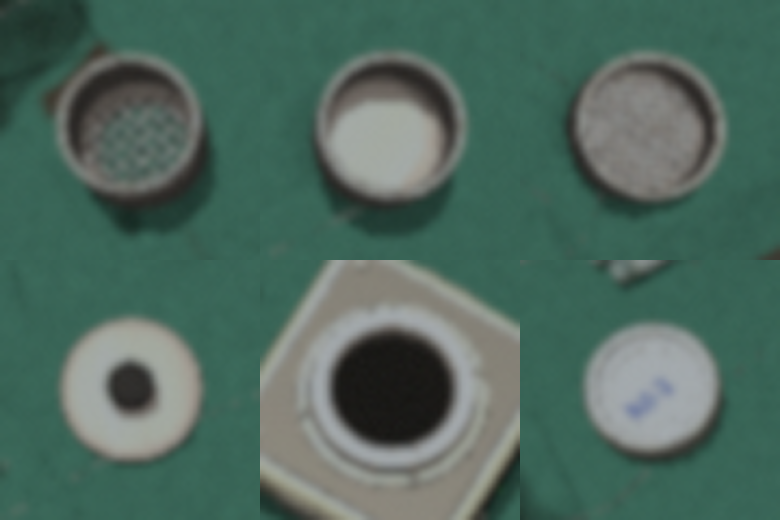

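The crops settle which is which:
- **A (242,206):** table shows through its wide mesh and it is 44 mm tall, so it's the coarse sieve.
- **B (376,262):** closed shiny floor, about 54 mm tall and not green, so it's the pan.
- **C (464,278):** dense grey cloth and low, so it's the fine sieve.
- **(320,289):** white disc with a black knob, so it's the lid. The disc at (242,142) has print and no knob, so it's a look-alike.
- **Green pots (181,195) and (257,331):** not meant.

Next I'll measure them precisely.

```bash
cat >> h.py <<'E'
from scipy.optimize import least_squares
def rimfit(f,guess,z,r=.029,bad=lambda h:(h[...,0]>55)&(h[...,0]<100)&(h[...,1]>70)):
    h=cv2.cvtColor(f['image'],cv2.COLOR_RGB2HSV); m=(~bad(h)).astype(np.uint8)
    u,v=proj(f,[*guess,z]); w=np.zeros_like(m); cv2.circle(w,(int(u),int(v)),28,1,-1); m&=w
    m=cv2.morphologyEx(m,cv2.MORPH_OPEN,np.ones((5,5),np.uint8))
    cs,_=cv2.findContours(m,0,1); c=max(cs,key=cv2.contourArea)[:,0]
    P=np.array([onplane(f,a,b,z)[:2] for a,b in c.astype(float)])
    cam=(-f['R'].T@f['t'])[:2]; g=np.array(guess,float)
    for _ in range(5):
        d=(g-cam)/np.linalg.norm(g-cam); q=P-g; k=(q@d>-.1*np.linalg.norm(q,axis=1))&(abs(np.linalg.norm(q,axis=1)-r)<.006)
        s=least_squares(lambda x:np.linalg.norm(P[k]-x[:2],axis=1)-x[2],[*g,r],loss='soft_l1',f_scale=.001); g=s.x[:2]
    return g.round(4),round(s.x[2],4),k.sum(),round(float(np.sqrt(np.mean(s.fun**2))),4)
E
python3 - <<'E'
from h import *
for n in('top','scene'):
    f=dict(np.load(f'/tmp/{n}.npz'))
    for k,g,z in(('coarse',(.572,.432),.044),('pan',(.465,.195),.054),('fine',(.438,.040),.032),('lid',(.422,.293),.013)):
        print(n,k,*rimfit(f,g,z))
    # seat: dark hole, edge at z .05
    u,v=map(int,proj(f,[.637,.24,.05])); g=cv2.cvtColor(f['image'],cv2.COLOR_RGB2GRAY); m=(g<80).astype(np.uint8)
    w=np.zeros_like(m); cv2.circle(w,(u,v),22,1,-1); cs,_=cv2.findContours(m&w,0,1); c=max(cs,key=cv2.contourArea)[:,0].astype(float)
    P=np.array([onplane(f,a,b,.05)[:2] for a,b in c]); print('seat',cv2.minEnclosingCircle(P.astype(np.float32)),P.min(0),P.max(0))
    h=g; 
    for k,p in(('clear',(.523,.31)),('pink',(.62,.04))):
        print(k,proj(f,[*p,.067]))
E
```

```text
top coarse [0.5772 0.4353] 0.029 50 0.0017
top pan [0.4678 0.196 ] 0.0299 53 0.0005
top fine [0.4398 0.0412] 0.0299 52 0.0005
top lid [0.4243 0.294 ] 0.0299 51 0.0005
seat ((0.6376132965087891, 0.23989591002464294), 0.025082172825932503) [0.61347814 0.21491423] [0.6624702  0.26350913]
clear (np.float64(309.2902107451571), np.float64(228.23862301855905))
pink (np.float64(463.02130457323096), np.float64(171.63755131507065))
scene coarse [0.5742 0.4318] 0.0292 36 0.0008
scene pan [0.4675 0.1944] 0.0291 27 0.0012
scene fine [0.4397 0.0408] 0.0298 29 0.0009
scene lid [0.4227 0.2967] 0.0295 35 0.0017
seat ((0.6354203820228577, 0.2438589185476303), 0.021849971264600754) [0.61524332 0.22695446] [0.65634635 0.26333227]
clear (np.float64(313.2442509721983), np.float64(251.81284564587244))
pink (np.float64(333.14769762240235), np.float64(183.0658892682909))
```

```bash
cat >> h.py <<'E'
from scipy.spatial.transform import Rotation as Ro
def go(*ts):
    o=get_obs(); R=Ro.from_rotvec(o['tcp_rot']).as_matrix(); p=o['tool_pos']
    print('t',round(o['clock'],2),'p',p.round(4),'F',o['contact_force'].round(1),'gap',round(o['finger_gap'],4),'grip',round(o['grasp_force'],1),'zaxis',R[:,2].round(4),'y',R[:,1].round(3))
    for t in ts:
        t=np.array(t,float); print(t,'cm',(100*R.T@(t-p)).round(2)); p=t
E
python3 -c "
from h import *
go((.40,-.05,.2),(.4675,.1955,.12),(.4675,.1955,.022))"
```

```text
t 0.1 p [ 0.2038 -0.4834  0.2261] F [ 0.1 -0.1 -1. ] gap 0.0917 grip 0.0 zaxis [-4.0e-04  1.3e-03 -1.0e+00] y [ 0.388 -0.922 -0.001]
[ 0.4  -0.05  0.2 ] cm [ 34.91 -32.32   2.66]
[0.4675 0.1955 0.12  ] cm [ 15.75 -19.99   8.03]
[0.4675 0.1955 0.022 ] cm [-0.    0.01  9.8 ]
```

>>> servo_tool:
  targets:
    - {"translation": [3.5, -3.2, 0.3], "twist": [0, 0, 0], "claw": 9.18}
    - {"translation": [3.5, -3.2, 0.3], "twist": [0, 0, 0], "claw": 9.18}
    - {"translation": [3.5, -3.2, 0.3], "twist": [0, 0, 0], "claw": 9.18}
    - {"translation": [3.5, -3.2, 0.3], "twist": [0, 0, 0], "claw": 9.18}
    - {"translation": [3.5, -3.2, 0.3], "twist": [0, 0, 0], "claw": 9.18}
    - {"translation": [3.5, -3.2, 0.3], "twist": [0, 0, 0], "claw": 9.18}
    - {"translation": [3.5, -3.2, 0.3], "twist": [0, 0, 0], "claw": 9.18}
    - {"translation": [3.5, -3.2, 0.3], "twist": [0, 0, 0], "claw": 9.18}

```text
clock: 1.1
tool_pos: [0.3628, -0.1377, 0.2025]
tcp_rot: [3.079, 0.622, -0.0]
contact_force: [0.2, -0.6, -1.1]
finger_gap: 0.0915
grasp_force: 0.0
```

>>> servo_tool:
  targets:
    - {"translation": [3.5, -3.2, 0.3], "twist": [0, 0, 0], "claw": 9.18}
    - {"translation": [3.5, -3.2, 0.3], "twist": [0, 0, 0], "claw": 9.18}
    - {"translation": [3.1, -4, 1.5], "twist": [0, 0, 0], "claw": 9.18}
    - {"translation": [3.1, -4, 1.5], "twist": [0, 0, 0], "claw": 9.18}
    - {"translation": [3.1, -4, 1.5], "twist": [0, 0, 0], "claw": 9.18}
    - {"translation": [3.1, -4, 1.5], "twist": [0, 0, 0], "claw": 9.18}
    - {"translation": [3.1, -4, 1.5], "twist": [0, 0, 0], "claw": 9.18}
    - {"translation": [0, 0, 0], "twist": [0, 0, 0], "claw": 9.18}

```text
clock: 2.1
tool_pos: [0.4667, 0.194, 0.12]
tcp_rot: [-3.078, -0.629, 0.004]
contact_force: [-0.7, 0.7, -0.8]
finger_gap: 0.0916
grasp_force: 0.0
```

```bash
python3 -c "
from h import *
go((.4675,.1955,.08),(.4675,.1955,.022)); print(get_obs()['joints'].round(2))"
```

```text
t 2.1 p [0.4667 0.194  0.12  ] F [-0.7  0.7 -0.8] gap 0.0916 grip 0.0 zaxis [-2.5e-03 -3.0e-04 -1.0e+00] y [ 0.392 -0.92  -0.001]
[0.4675 0.1955 0.08  ] cm [ 0.14 -0.1   4.  ]
[0.4675 0.1955 0.022 ] cm [0.01 0.   5.8 ]
[0.24 0.42 1.73 0.   1.   1.41]
```

>>> servo_tool:
  targets:
    - {"translation": [0.1, -0.1, 3], "twist": [0, 0, 0], "claw": 9.18}
    - {"translation": [0, 0, 3], "twist": [0, 0, 0], "claw": 9.18}
    - {"translation": [0, 0, 2.5], "twist": [0, 0, 0], "claw": 9.18}
    - {"translation": [0, 0, 1.3], "twist": [0, 0, 0], "claw": 9.18}
    - {"translation": [0, 0, 0], "twist": [0, 0, 0], "claw": 9.18}
    - {"translation": [0, 0, 0], "twist": [0, 0, 0], "claw": 5}
    - {"translation": [0, 0, 0], "twist": [0, 0, 0], "claw": 5}
    - {"translation": [0, 0, 0], "twist": [0, 0, 0], "claw": 5}
  force: 15

```text
clock: 3.1
tool_pos: [0.4682, 0.1929, 0.0243]
tcp_rot: [-3.079, -0.622, -0.002]
contact_force: [-1.8, 2.3, 0.7]
finger_gap: 0.0666
grasp_force: 1.0
```

>>> servo_tool:
  targets:
    - {"translation": [0, 0, 0], "twist": [0, 0, 0], "claw": 5}
    - {"translation": [0, 0, 0], "twist": [0, 0, 0], "claw": 5}
    - {"translation": [0, 0, 0], "twist": [0, 0, 0], "claw": 5}

```text
clock: 3.48
tool_pos: [0.4681, 0.193, 0.0241]
tcp_rot: [-3.079, -0.622, -0.001]
contact_force: [-1.3, 1.7, 5.3]
finger_gap: 0.0586
grasp_force: 15.0
```

```bash
python3 -c "
from h import *
go((.4675,.1955,.14),(.6376,.24,.14),(.6376,.24,.064))"
```

```text
t 3.48 p [0.4681 0.193  0.0241] F [-1.3  1.7  5.3] gap 0.0586 grip 15.0 zaxis [ 7.e-04  3.e-04 -1.e+00] y [ 0.388 -0.922 -0.   ]
[0.4675 0.1955 0.14  ] cm [  0.05  -0.25 -11.59]
[0.6376 0.24   0.14  ] cm [1.74e+01 2.50e+00 1.00e-02]
[0.6376 0.24   0.064 ] cm [-0.01  0.    7.6 ]
```

>>> servo_tool:
  targets:
    - {"translation": [0, 0, -2], "twist": [0, 0, 0], "claw": 5}
    - {"translation": [0, 0, -4], "twist": [0, 0, 0], "claw": 5}
    - {"translation": [0, 0, -4], "twist": [0, 0, 0], "claw": 5}
    - {"translation": [3, 0.4, -2], "twist": [0, 0, 0], "claw": 5}
    - {"translation": [4, 0.6, 0], "twist": [0, 0, 0], "claw": 5}
    - {"translation": [4, 0.6, 0], "twist": [0, 0, 0], "claw": 5}
    - {"translation": [4, 0.4, 0], "twist": [0, 0, 0], "claw": 5}
    - {"translation": [2.4, 0.3, 0], "twist": [0, 0, 0], "claw": 5}

```text
clock: 4.47
tool_pos: [0.6384, 0.2392, 0.1426]
tcp_rot: [3.079, 0.622, -0.001]
contact_force: [-0.8, -0.9, -0.9]
finger_gap: 0.0585
grasp_force: 15.0
```

>>> servo_tool:
  targets:
    - {"translation": [0, 0, 2], "twist": [0, 0, 0], "claw": 5}
    - {"translation": [0, 0, 1], "twist": [0, 0, 0], "claw": 5}
    - {"translation": [0, 0, 0], "twist": [0, 0, 0], "claw": 5}
    - {"translation": [0, 0, 0], "twist": [0, 0, 0], "claw": 5}

```text
clock: 4.97
tool_pos: [0.6373, 0.2392, 0.1144]
tcp_rot: [3.079, 0.622, 0.002]
contact_force: [0.5, -0.4, -0.9]
finger_gap: 0.0586
grasp_force: 15.0
```

```bash
python3 -c "
from h import *
for n in ('top','scene'):
    f=grab(n)
    if n=='scene': u,v=map(int,proj(f,[.637,.24,.09])); save(cv2.resize(f['image'][v-70:v+70,u-90:u+90],(720,560),interpolation=cv2.INTER_CUBIC),'hover.png')
go((.6376,.24,.11),(.6376,.24,.066))"
```

```text
t 5.08 p [0.6375 0.2392 0.1147] F [-0.1 -0.4 -0.1] gap 0.0587 grip 15.0 zaxis [ 1.5e-03  3.0e-04 -1.0e+00] y [ 0.388 -0.922  0.   ]
[0.6376 0.24   0.11  ] cm [ 0.04 -0.07  0.47]
[0.6376 0.24   0.066 ] cm [-0.01 -0.    4.4 ]
```

View pics/hover.png

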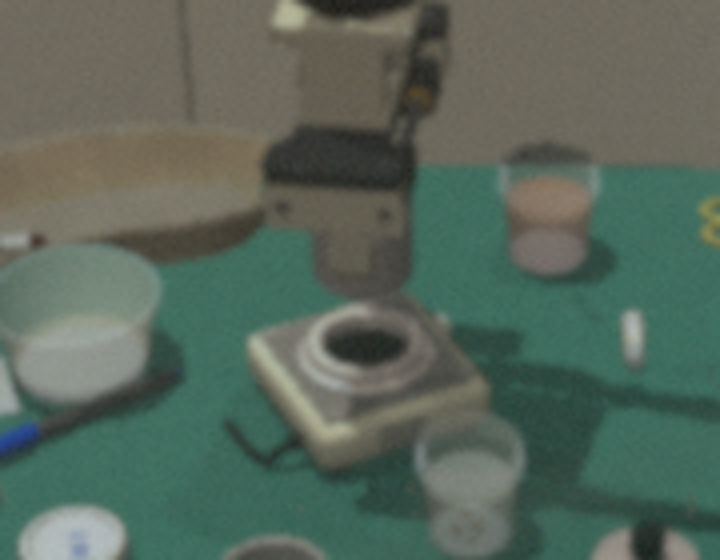

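The pan hovers upright over the seat (hole at about (367,345) in the crop, pan above at (362,260)). Lowering it.

>>> servo_tool:
  targets:
    - {"translation": [0, -0.1, 2], "twist": [0, 0, 0], "claw": 5}
    - {"translation": [0, 0, 1], "twist": [0, 0, 0], "claw": 5}
    - {"translation": [0, 0, 0.6], "twist": [0, 0, 0], "claw": 5}
    - {"translation": [0, 0, 0.4], "twist": [0, 0, 0], "claw": 5}
    - {"translation": [0, 0, 0.3], "twist": [0, 0, 0], "claw": 5}
    - {"translation": [0, 0, 0.2], "twist": [0, 0, 0], "claw": 5}
    - {"translation": [0, 0, 0.2], "twist": [0, 0, 0], "claw": 5}
    - {"translation": [0, 0, 0], "twist": [0, 0, 0], "claw": 5}

```text
clock: 6.08
tool_pos: [0.6367, 0.24, 0.0666]
tcp_rot: [3.079, 0.622, -0.0]
contact_force: [0.2, -0.2, -1.8]
finger_gap: 0.0585
grasp_force: 15.0
```

>>> servo_tool:
  targets:
    - {"translation": [0, 0, 0.1], "twist": [0, 0, 0], "claw": 5}
    - {"translation": [0, 0, 0.1], "twist": [0, 0, 0], "claw": 5}
    - {"translation": [0, 0, 0], "twist": [0, 0, 0], "claw": 5}

```text
clock: 6.45
tool_pos: [0.637, 0.2401, 0.0661]
tcp_rot: [3.079, 0.622, 0.002]
contact_force: [-4.2, -1.3, 7.1]
finger_gap: 0.0585
grasp_force: 15.0
```

>>> servo_tool:
  targets:
    - {"translation": [0, 0, 0], "twist": [0, 0, 0], "claw": 7}
    - {"translation": [0, 0, 0], "twist": [0, 0, 0], "claw": 9.18}
    - {"translation": [0, 0, 0], "twist": [0, 0, 0], "claw": 9.18}
    - {"translation": [0, 0, 0], "twist": [0, 0, 0], "claw": 9.18}
    - {"translation": [0, 0, -3], "twist": [0, 0, 0], "claw": 9.18}
    - {"translation": [0, 0, -4], "twist": [0, 0, 0], "claw": 9.18}
    - {"translation": [0, 0, -4], "twist": [0, 0, 0], "claw": 9.18}
    - {"translation": [0, 0, 0], "twist": [0, 0, 0], "claw": 9.18}

```text
clock: 7.45
tool_pos: [0.6386, 0.2406, 0.179]
tcp_rot: [-3.079, -0.622, -0.012]
contact_force: [0.2, -0.3, -0.4]
finger_gap: 0.0918
grasp_force: 0.0
```

```bash
python3 -c "
from h import *
go((.4398,.041,.1),(.4398,.041,.010))"
```

```text
t 7.45 p [0.6386 0.2406 0.179 ] F [ 0.2 -0.3 -0.4] gap 0.0918 grip 0.0 zaxis [ 0.0077  0.0019 -1.    ] y [ 0.388 -0.922  0.001]
[0.4398 0.041  0.1   ] cm [-26.14  10.66   7.71]
[0.4398 0.041  0.01  ] cm [-0.07 -0.01  9.  ]
```

>>> servo_tool:
  targets:
    - {"translation": [-4, 1.7, 0], "twist": [0, 0, 0], "claw": 9.18}
    - {"translation": [-5, 2, 0], "twist": [0, 0, 0], "claw": 9.18}
    - {"translation": [-5, 2, 0], "twist": [0, 0, 0], "claw": 9.18}
    - {"translation": [-5, 2, 2], "twist": [0, 0, 0], "claw": 9.18}
    - {"translation": [-4, 1.7, 3], "twist": [0, 0, 0], "claw": 9.18}
    - {"translation": [-3.1, 1.3, 3], "twist": [0, 0, 0], "claw": 9.18}
    - {"translation": [0, 0, 0], "twist": [0, 0, 0], "claw": 9.18}
    - {"translation": [0, 0, 0], "twist": [0, 0, 0], "claw": 9.18}

```text
clock: 8.45
tool_pos: [0.4386, 0.0402, 0.0949]
tcp_rot: [3.079, 0.622, 0.001]
contact_force: [0.2, -0.1, 0.2]
finger_gap: 0.0919
grasp_force: 0.0
```

```bash
python3 -c "
from h import *
go((.4398,.041,.1),(.4398,.041,.010))
f=grab('top'); print(rimfit(f,(.637,.24),.096,bad=lambda h:(h[...,2]<70)))
u,v=map(int,proj(f,[.637,.24,.096])); save(cv2.resize(f['image'][v-35:v+35,u-45:u+45],(720,560),interpolation=cv2.INTER_CUBIC),'pan_in.png')
print([bydepth(f,*proj(f,[.637+.027*np.cos(a),.24+.027*np.sin(a),.096]))[2].round(3) for a in np.arange(0,6.2,.52)])"
```

```text
t 8.45 p [0.4386 0.0402 0.0949] F [ 0.2 -0.1  0.2] gap 0.0919 grip 0.0 zaxis [ 9.e-04 -0.e+00 -1.e+00] y [ 0.388 -0.922  0.   ]
[0.4398 0.041  0.1   ] cm [ 0.14 -0.03 -0.51]
[0.4398 0.041  0.01  ] cm [-0.01 -0.    9.  ]
(array([0.637, 0.24 ]), np.float64(0.029), np.int64(0), nan)
[np.float64(0.095), np.float64(0.096), np.float64(0.095), np.float64(0.096), np.float64(0.098), np.float64(0.095), np.float64(0.096), np.float64(0.092), np.float64(0.053), np.float64(0.092), np.float64(0.096), np.float64(0.093)]
  return _methods._mean(a, axis=axis, dtype=dtype,
  ret = ret.dtype.type(ret / rcount)
```

View pics/pan_in.png

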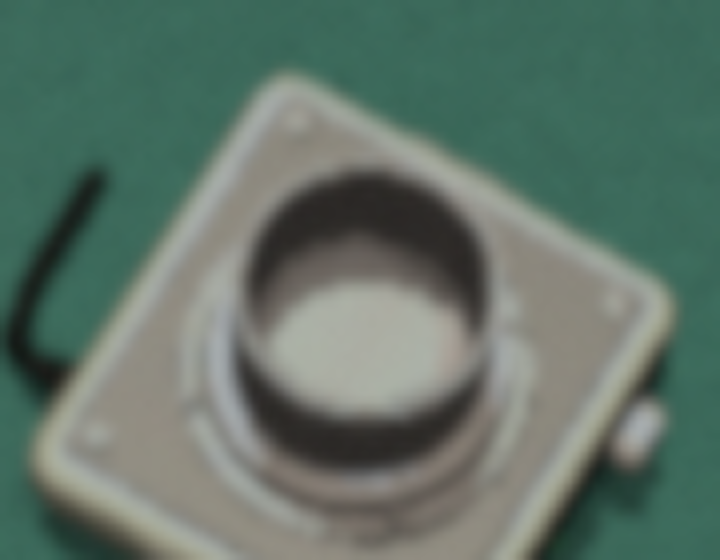

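The pan stands upright in the seat ring, rim centred at about (367,293) in the crop and 0.096 m high as expected. Now the fine sieve.

>>> servo_tool:
  targets:
    - {"translation": [0.1, 0, 3], "twist": [0, 0, 0], "claw": 9.18}
    - {"translation": [0, 0, 3], "twist": [0, 0, 0], "claw": 9.18}
    - {"translation": [0, 0, 1.8], "twist": [0, 0, 0], "claw": 9.18}
    - {"translation": [0, 0, 0.6], "twist": [0, 0, 0], "claw": 9.18}
    - {"translation": [0, 0, 0], "twist": [0, 0, 0], "claw": 7}
    - {"translation": [0, 0, 0], "twist": [0, 0, 0], "claw": 5}
    - {"translation": [0, 0, 0], "twist": [0, 0, 0], "claw": 5}
    - {"translation": [0, 0, 0], "twist": [0, 0, 0], "claw": 5}

```text
clock: 9.5
tool_pos: [0.439, 0.0405, 0.0111]
tcp_rot: [3.079, 0.622, 0.001]
contact_force: [0.1, 0.3, 3.9]
finger_gap: 0.058
grasp_force: 15.0
```

>>> servo_tool:
  targets:
    - {"translation": [0, 0, 0], "twist": [0, 0, 0], "claw": 5}
    - {"translation": [0, 0, 0], "twist": [0, 0, 0], "claw": 5}
    - {"translation": [0, 0, 0], "twist": [0, 0, 0], "claw": 5}

```text
clock: 9.88
tool_pos: [0.439, 0.0405, 0.0112]
tcp_rot: [3.079, 0.622, 0.001]
contact_force: [-0.8, -0.6, 6.2]
finger_gap: 0.0583
grasp_force: 15.0
```

```bash
python3 -c "
from h import *
go((.4398,.041,.16),(.6368,.24,.16))"
```

```text
t 9.88 p [0.439  0.0405 0.0112] F [-0.8 -0.6  6.2] gap 0.0583 grip 15.0 zaxis [ 9.e-04 -1.e-04 -1.e+00] y [ 0.388 -0.922  0.   ]
[0.4398 0.041  0.16  ] cm [ 1.000e-01 -1.000e-02 -1.488e+01]
[0.6368 0.24   0.16  ] cm [ 2.588e+01 -1.069e+01  2.000e-02]
```

>>> servo_tool:
  targets:
    - {"translation": [0, 0, -3], "twist": [0, 0, 0], "claw": 5}
    - {"translation": [0, 0, -4], "twist": [0, 0, 0], "claw": 5}
    - {"translation": [0, 0, -5], "twist": [0, 0, 0], "claw": 5}
    - {"translation": [4, -1.7, -3], "twist": [0, 0, 0], "claw": 5}
    - {"translation": [5, -2, 0], "twist": [0, 0, 0], "claw": 5}
    - {"translation": [5, -2, 0], "twist": [0, 0, 0], "claw": 5}
    - {"translation": [5, -2, 0], "twist": [0, 0, 0], "claw": 5}
    - {"translation": [4, -1.7, 0], "twist": [0, 0, 0], "claw": 5}

```text
clock: 10.88
tool_pos: [0.615, 0.2179, 0.16]
tcp_rot: [3.079, 0.623, -0.001]
contact_force: [0.1, 0.4, -0.7]
finger_gap: 0.0579
grasp_force: 15.0
```

>>> servo_tool:
  targets:
    - {"translation": [2.9, -1.3, 0], "twist": [0, 0, 0], "claw": 5}
    - {"translation": [0, 0, 2], "twist": [0, 0, 0], "claw": 5}
    - {"translation": [0, 0, 1], "twist": [0, 0, 0], "claw": 5}
    - {"translation": [0, 0, 0], "twist": [0, 0, 0], "claw": 5}
    - {"translation": [0, 0, 0], "twist": [0, 0, 0], "claw": 5}

```text
clock: 11.5
tool_pos: [0.6361, 0.2394, 0.1315]
tcp_rot: [3.079, 0.622, 0.002]
contact_force: [-0.0, 0.0, -0.5]
finger_gap: 0.0582
grasp_force: 15.0
```

```bash
python3 -c "
from h import *
go((.636,.2395,.13),(.636,.2395,.099))
f=grab('scene'); u,v=map(int,proj(f,[.637,.24,.1])); save(cv2.resize(f['image'][v-50:v+50,u-60:u+60],(720,600),interpolation=cv2.INTER_CUBIC),'hover2.png')"
```

```text
t 11.5 p [0.6361 0.2394 0.1315] F [-0.   0.  -0.5] gap 0.0582 grip 15.0 zaxis [ 1.e-03  1.e-04 -1.e+00] y [ 0.388 -0.922  0.   ]
[0.636  0.2395 0.13  ] cm [-0.01 -0.01  0.15]
[0.636  0.2395 0.099 ] cm [-0.  -0.   3.1]
```

View pics/hover2.png

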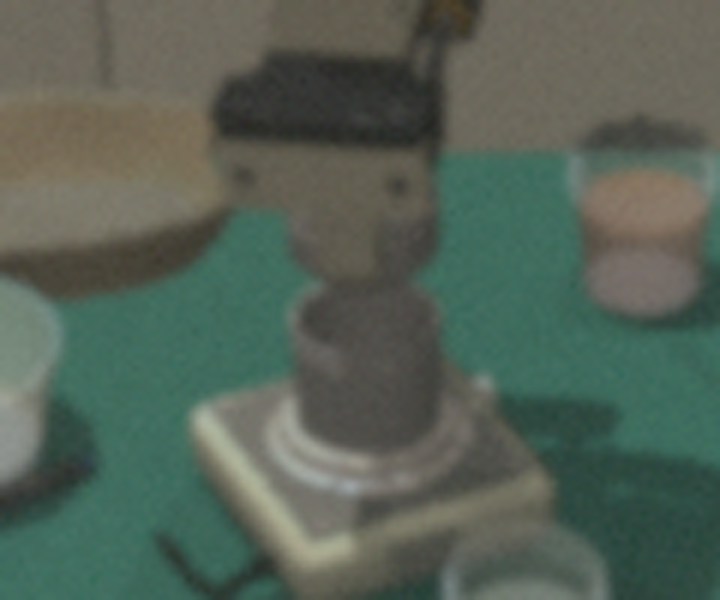

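The sieve (columns 288–437) hovers level right over the pan rim (290–443). Lowering it.

>>> servo_tool:
  targets:
    - {"translation": [0, 0, 1.2], "twist": [0, 0, 0], "claw": 5}
    - {"translation": [0, 0, 0.6], "twist": [0, 0, 0], "claw": 5}
    - {"translation": [0, 0, 0.5], "twist": [0, 0, 0], "claw": 5}
    - {"translation": [0, 0, 0.4], "twist": [0, 0, 0], "claw": 5}
    - {"translation": [0, 0, 0.3], "twist": [0, 0, 0], "claw": 5}
    - {"translation": [0, 0, 0.2], "twist": [0, 0, 0], "claw": 5}
    - {"translation": [0, 0, 0], "twist": [0, 0, 0], "claw": 5}
    - {"translation": [0, 0, 0], "twist": [0, 0, 0], "claw": 5}

```text
clock: 12.55
tool_pos: [0.636, 0.2397, 0.0992]
tcp_rot: [3.079, 0.622, 0.001]
contact_force: [-0.9, -0.7, 3.7]
finger_gap: 0.0584
grasp_force: 15.0
```

At home height, with contact. Releasing and going up.

>>> servo_tool:
  targets:
    - {"translation": [0, 0, 0], "twist": [0, 0, 0], "claw": 7}
    - {"translation": [0, 0, 0], "twist": [0, 0, 0], "claw": 9.18}
    - {"translation": [0, 0, 0], "twist": [0, 0, 0], "claw": 9.18}
    - {"translation": [0, 0, 0], "twist": [0, 0, 0], "claw": 9.18}
    - {"translation": [0, 0, -3], "twist": [0, 0, 0], "claw": 9.18}
    - {"translation": [0, 0, -4], "twist": [0, 0, 0], "claw": 9.18}
    - {"translation": [0, 0, 0], "twist": [0, 0, 0], "claw": 9.18}
    - {"translation": [0, 0, 0], "twist": [0, 0, 0], "claw": 9.18}

```text
clock: 13.55
tool_pos: [0.6355, 0.2396, 0.1681]
tcp_rot: [3.079, 0.622, -0.001]
contact_force: [-1.4, 0.4, -0.8]
finger_gap: 0.0917
grasp_force: 0.0
```

```bash
python3 -c "
from h import *
go((.575,.4335,.17),(.575,.4335,.08),(.575,.4335,.012))"
```

```text
t 13.55 p [0.6355 0.2396 0.1681] F [-1.4  0.4 -0.8] gap 0.0917 grip 0.0 zaxis [-9.e-04 -3.e-04 -1.e+00] y [ 0.388 -0.922 -0.   ]
[0.575  0.4335 0.17  ] cm [  1.96 -20.22  -0.19]
[0.575  0.4335 0.08  ] cm [0.01 0.   9.  ]
[0.575  0.4335 0.012 ] cm [0.01 0.   6.8 ]
```

```bash
python3 -c "
from h import *
f=dict(np.load('/tmp/top.npz')); print(onplane(f,242.2,204,.044),onplane(f,376.3,259.5,.054),onplane(f,463.7,276.8,.032))
f=grab('top');print(rimfit(f,(.575,.4335),.044,bad=lambda h:(h[...,0]>45)&(h[...,0]<100)&(h[...,1]>40)), rimfit(f,(.575,.4335),.044,bad=lambda h:((h[...,0]>50)&(h[...,0]<100)&(h[...,1]>60))|(h[...,2]<50)))"
```

```text
[0.57397445 0.43035121 0.044     ] [0.46888001 0.19534433 0.054     ] [0.43931873 0.04154725 0.032     ]
(array([0.5773, 0.4355]), np.float64(0.0274), np.int64(47), 0.0016) (array([0.5638, 0.4257]), np.float64(0.03), np.int64(54), 0.0022)
```

>>> servo_tool:
  targets:
    - {"translation": [0, -4, 0], "twist": [0, 0, 0], "claw": 9.18}
    - {"translation": [0.4, -5, 0], "twist": [0, 0, 0], "claw": 9.18}
    - {"translation": [0.5, -5, 0], "twist": [0, 0, 0], "claw": 9.18}
    - {"translation": [0.5, -4, 2], "twist": [0, 0, 0], "claw": 9.18}
    - {"translation": [0.4, -2, 3], "twist": [0, 0, 0], "claw": 9.18}
    - {"translation": [0, 0, 3], "twist": [0, 0, 0], "claw": 9.18}
    - {"translation": [0, 0, 0], "twist": [0, 0, 0], "claw": 9.18}
    - {"translation": [0, 0, 0], "twist": [0, 0, 0], "claw": 9.18}

```text
clock: 14.6
tool_pos: [0.5752, 0.4308, 0.0892]
tcp_rot: [-3.079, -0.622, -0.001]
contact_force: [0.3, -0.6, -0.8]
finger_gap: 0.0919
grasp_force: 0.0
```

```bash
python3 -c "
from h import *
go((.574,.4313,.08),(.574,.4313,.012))"
```

```text
t 14.6 p [0.5752 0.4308 0.0892] F [ 0.3 -0.6 -0.8] gap 0.0919 grip 0.0 zaxis [ 4.e-04  1.e-04 -1.e+00] y [ 0.388 -0.922  0.   ]
[0.574  0.4313 0.08  ] cm [-0.1  -0.09  0.92]
[0.574  0.4313 0.012 ] cm [-0.  -0.   6.8]
```

>>> servo_tool:
  targets:
    - {"translation": [-0.1, -0.1, 3], "twist": [0, 0, 0], "claw": 9.18}
    - {"translation": [0, 0, 2.5], "twist": [0, 0, 0], "claw": 9.18}
    - {"translation": [0, 0, 1.5], "twist": [0, 0, 0], "claw": 9.18}
    - {"translation": [0, 0, 0.6], "twist": [0, 0, 0], "claw": 9.18}
    - {"translation": [0, 0, 0], "twist": [0, 0, 0], "claw": 7}
    - {"translation": [0, 0, 0], "twist": [0, 0, 0], "claw": 5}
    - {"translation": [0, 0, 0], "twist": [0, 0, 0], "claw": 5}
    - {"translation": [0, 0, 0], "twist": [0, 0, 0], "claw": 5}

```text
clock: 15.6
tool_pos: [0.5737, 0.4318, 0.0133]
tcp_rot: [-3.079, -0.622, -0.001]
contact_force: [-0.7, 0.0, 1.4]
finger_gap: 0.0584
grasp_force: 15.0
```

>>> servo_tool:
  targets:
    - {"translation": [0, 0, 0], "twist": [0, 0, 0], "claw": 5}
    - {"translation": [0, 0, 0], "twist": [0, 0, 0], "claw": 5}
    - {"translation": [0, 0, 0], "twist": [0, 0, 0], "claw": 5}

```text
clock: 15.98
tool_pos: [0.5736, 0.4318, 0.0133]
tcp_rot: [-3.079, -0.622, -0.001]
contact_force: [-1.1, 0.8, 4.7]
finger_gap: 0.0579
grasp_force: 15.0
```

```bash
python3 -c "
from h import *
go((.574,.4313,.185),(.6365,.2398,.185))"
```

```text
t 15.97 p [0.5736 0.4318 0.0133] F [-1.1  0.8  4.7] gap 0.0579 grip 15.0 zaxis [ 7.e-04  6.e-04 -1.e+00] y [ 0.388 -0.922 -0.   ]
[0.574  0.4313 0.185 ] cm [  0.03   0.06 -17.17]
[0.6365 0.2398 0.185 ] cm [-1.680e+00  2.007e+01 -1.000e-02]
```

>>> servo_tool:
  targets:
    - {"translation": [0, 0, -3], "twist": [0, 0, 0], "claw": 5}
    - {"translation": [0, 0, -5], "twist": [0, 0, 0], "claw": 5}
    - {"translation": [0, 0, -5], "twist": [0, 0, 0], "claw": 5}
    - {"translation": [-0.3, 3.1, -2], "twist": [0, 0, 0], "claw": 5}
    - {"translation": [-0.4, 5, 0], "twist": [0, 0, 0], "claw": 5}
    - {"translation": [-0.4, 5, 0], "twist": [0, 0, 0], "claw": 5}
    - {"translation": [-0.4, 5, 0], "twist": [0, 0, 0], "claw": 5}
    - {"translation": [-0.2, 2, 0], "twist": [0, 0, 0], "claw": 5}

```text
clock: 16.98
tool_pos: [0.6364, 0.2364, 0.1618]
tcp_rot: [3.079, 0.617, -0.003]
contact_force: [0.1, 0.9, -1.6]
finger_gap: 0.0588
grasp_force: 15.0
```

>>> servo_tool:
  targets:
    - {"translation": [0, 0, 0.5], "twist": [0, 0, 0], "claw": 5}
    - {"translation": [0, 0, 0], "twist": [0, 0, 0], "claw": 5}
    - {"translation": [0, 0, 0], "twist": [0, 0, 0], "claw": 5}

```text
clock: 17.35
tool_pos: [0.6352, 0.2414, 0.1574]
tcp_rot: [-3.079, -0.626, 0.001]
contact_force: [-0.3, 0.6, -0.7]
finger_gap: 0.0579
grasp_force: 15.0
```

```bash
python3 -c "
from h import *
go((.6362,.2398,.14),(.6362,.2398,.125))
f=grab('scene'); u,v=map(int,proj(f,[.637,.24,.1])); save(cv2.resize(f['image'][v-50:v+50,u-60:u+60],(720,600),interpolation=cv2.INTER_CUBIC),'hover3.png')"
```

```text
t 17.35 p [0.6352 0.2414 0.1574] F [-0.3  0.6 -0.7] gap 0.0579 grip 15.0 zaxis [-5.e-04  1.e-04 -1.e+00] y [ 0.39  -0.921 -0.   ]
[0.6362 0.2398 0.14  ] cm [0.03 0.19 1.74]
[0.6362 0.2398 0.125 ] cm [0.  0.  1.5]
```

View pics/hover3.png

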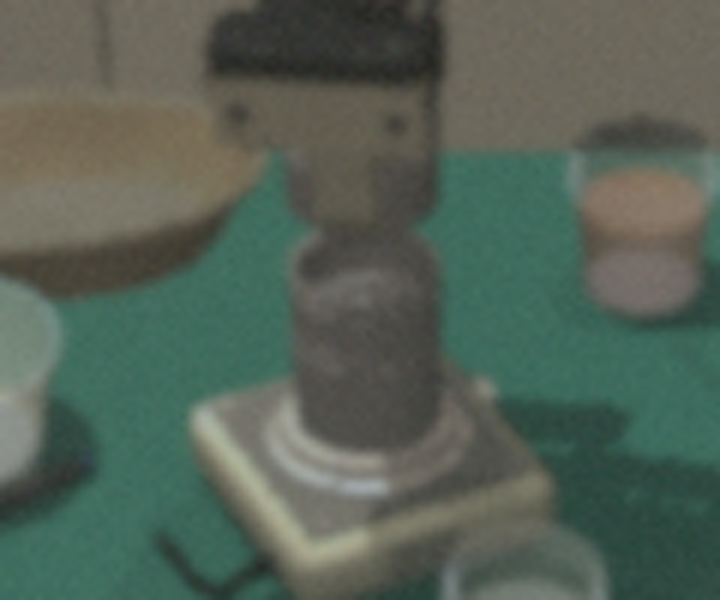

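The fine sieve sits flush on the pan (column edges 291–440), and the coarse sieve hovers level above it (288–437). Lowering it.

>>> servo_tool:
  targets:
    - {"translation": [0, 0, 1.2], "twist": [0, 0, 0], "claw": 5}
    - {"translation": [0, 0, 0.6], "twist": [0, 0, 0], "claw": 5}
    - {"translation": [0, 0, 0.5], "twist": [0, 0, 0], "claw": 5}
    - {"translation": [0, 0, 0.4], "twist": [0, 0, 0], "claw": 5}
    - {"translation": [0, 0, 0.3], "twist": [0, 0, 0], "claw": 5}
    - {"translation": [0, 0, 0.2], "twist": [0, 0, 0], "claw": 5}
    - {"translation": [0, 0, 0], "twist": [0, 0, 0], "claw": 5}
    - {"translation": [0, 0, 0], "twist": [0, 0, 0], "claw": 5}

```text
clock: 18.4
tool_pos: [0.636, 0.2397, 0.1259]
tcp_rot: [3.079, 0.622, 0.001]
contact_force: [0.1, -0.3, 0.3]
finger_gap: 0.0584
grasp_force: 15.0
```

>>> servo_tool:
  targets:
    - {"translation": [0, 0, 0.1], "twist": [0, 0, 0], "claw": 5}
    - {"translation": [0, 0, 0.1], "twist": [0, 0, 0], "claw": 5}
    - {"translation": [0, 0, 0], "twist": [0, 0, 0], "claw": 5}

```text
clock: 18.77
tool_pos: [0.6362, 0.2398, 0.1253]
tcp_rot: [3.079, 0.622, 0.003]
contact_force: [-2.0, -0.0, 7.0]
finger_gap: 0.0585
grasp_force: 15.0
```

Home at 0.1253 m, as expected. Releasing.

>>> servo_tool:
  targets:
    - {"translation": [0, 0, 0], "twist": [0, 0, 0], "claw": 7}
    - {"translation": [0, 0, 0], "twist": [0, 0, 0], "claw": 9.18}
    - {"translation": [0, 0, 0], "twist": [0, 0, 0], "claw": 9.18}
    - {"translation": [0, 0, 0], "twist": [0, 0, 0], "claw": 9.18}
    - {"translation": [0, 0, -3], "twist": [0, 0, 0], "claw": 9.18}
    - {"translation": [0, 0, -4], "twist": [0, 0, 0], "claw": 9.18}
    - {"translation": [0, 0, 0], "twist": [0, 0, 0], "claw": 9.18}
    - {"translation": [0, 0, 0], "twist": [0, 0, 0], "claw": 9.18}

```text
clock: 19.77
tool_pos: [0.6355, 0.2396, 0.193]
tcp_rot: [3.079, 0.622, -0.001]
contact_force: [-0.1, -0.1, 0.6]
finger_gap: 0.0918
grasp_force: 0.0
```

```bash
python3 -c "
from h import *
f=dict(np.load('/tmp/top.npz'));
for n in('top','scene'):
    f=grab(n); h=cv2.cvtColor(f['image'],cv2.COLOR_RGB2HSV); u,v=proj(f,[.424,.294,.034]); m=(h[...,2]<75).astype(np.uint8); w=np.zeros_like(m); cv2.circle(w,(int(u),int(v)),14 if n=='top' else 12,1,-1)
    M=cv2.moments(m&w); c=M['m10']/M['m00'],M['m01']/M['m00']; print(n,M['m00'],c,onplane(f,*c,.034 if n=='top' else .025), rimfit(f,(.424,.294),.013))
go((.424,.2945,.195),(.424,.2945,.08),(.424,.2945,.0155))"
```

```text
top 79.0 (319.9493670886076, 288.11392405063293) [0.42274384 0.2933661  0.034     ] (array([0.4242, 0.294 ]), np.float64(0.03), np.int64(51), 0.0005)
scene 145.0 (357.2, 273.82068965517243) [0.4273505  0.28339943 0.025     ] (array([0.423 , 0.2961]), np.float64(0.0293), np.int64(33), 0.0019)
t 19.88 p [0.6351 0.2395 0.1921] F [ 0.3  0.2 -0.3] gap 0.0918 grip 0.0 zaxis [-2.7e-03 -8.0e-04 -1.0e+00] y [ 0.388 -0.922 -0.   ]
[0.424  0.2945 0.195 ] cm [-17.32 -13.27  -0.24]
[0.424  0.2945 0.08  ] cm [ 0.03  0.   11.5 ]
[0.424  0.2945 0.0155] cm [0.02 0.   6.45]
```

>>> servo_tool:
  targets:
    - {"translation": [-3, -2.2, 0], "twist": [0, 0, 0], "claw": 9.18}
    - {"translation": [-4, -3, 0], "twist": [0, 0, 0], "claw": 6}
    - {"translation": [-4, -3, 0], "twist": [0, 0, 0], "claw": 5}
    - {"translation": [-4, -3, 0], "twist": [0, 0, 0], "claw": 5}
    - {"translation": [-2.3, -2, 3], "twist": [0, 0, 0], "claw": 5}
    - {"translation": [0, 0, 5], "twist": [0, 0, 0], "claw": 5}
    - {"translation": [0, 0, 3], "twist": [0, 0, 0], "claw": 5}
    - {"translation": [0, 0, 0], "twist": [0, 0, 0], "claw": 5}

```text
clock: 20.88
tool_pos: [0.4231, 0.2932, 0.0811]
tcp_rot: [3.078, 0.622, -0.01]
contact_force: [0.2, -0.2, 0.2]
finger_gap: 0.05
grasp_force: 0.0
```

>>> servo_tool:
  targets:
    - {"translation": [0, 0, 0], "twist": [0, 0, 0], "claw": 5}
    - {"translation": [0, 0, 0], "twist": [0, 0, 0], "claw": 5}

```text
clock: 21.12
tool_pos: [0.426, 0.2945, 0.085]
tcp_rot: [-3.079, -0.622, -0.004]
contact_force: [-0.4, 0.8, -0.1]
finger_gap: 0.05
grasp_force: 0.0
```

```bash
python3 -c "
from h import *
go((.424,.294,.08),(.424,.294,.016))"
```

```text
t 21.12 p [0.426  0.2945 0.085 ] F [-0.4  0.8 -0.1] gap 0.05 grip 0.0 zaxis [ 0.0022  0.001  -1.    ] y [ 0.388 -0.922 -0.   ]
[0.424 0.294 0.08 ] cm [-0.21 -0.03  0.5 ]
[0.424 0.294 0.016] cm [-0.02  0.    6.4 ]
```

>>> servo_tool:
  targets:
    - {"translation": [-0.1, 0, 3], "twist": [0, 0, 0], "claw": 5}
    - {"translation": [0, 0, 2], "twist": [0, 0, 0], "claw": 5}
    - {"translation": [0, 0, 1], "twist": [0, 0, 0], "claw": 5}
    - {"translation": [0, 0, 0.5], "twist": [0, 0, 0], "claw": 5}
    - {"translation": [0, 0, 0], "twist": [0, 0, 0], "claw": 5}
    - {"translation": [0, 0, 0], "twist": [0, 0, 0], "claw": 5}

```text
clock: 21.88
tool_pos: [0.4247, 0.294, 0.0193]
tcp_rot: [-3.079, -0.622, -0.002]
contact_force: [0.5, -0.3, 1.3]
finger_gap: 0.0502
grasp_force: 0.0
```

>>> servo_tool:
  targets:
    - {"translation": [-0.05, 0, 0.35], "twist": [0, 0, 0], "claw": 5}
    - {"translation": [0, 0, 0], "twist": [0, 0, 0], "claw": 3}
    - {"translation": [0, 0, 0], "twist": [0, 0, 0], "claw": 1.5}
    - {"translation": [0, 0, 0], "twist": [0, 0, 0], "claw": 1.5}
    - {"translation": [0, 0, 0], "twist": [0, 0, 0], "claw": 1.5}
    - {"translation": [0, 0, 0], "twist": [0, 0, 0], "claw": 1.5}
  force: 20

```text
clock: 22.62
tool_pos: [0.4238, 0.2936, 0.0152]
tcp_rot: [3.079, 0.622, 0.0]
contact_force: [-0.6, -0.4, 0.6]
finger_gap: 0.0195
grasp_force: 20.0
```

```bash
python3 -c "
from h import *
go((.424,.294,.2),(.6362,.2398,.2))"
```

```text
t 22.62 p [0.4238 0.2936 0.0152] F [-0.6 -0.4  0.6] gap 0.0195 grip 20.0 zaxis [ 1.e-04  0.e+00 -1.e+00] y [ 0.388 -0.922  0.   ]
[0.424 0.294 0.2  ] cm [  0.03  -0.03 -18.48]
[0.6362 0.2398 0.2   ] cm [17.45 13.23  0.  ]
```

>>> servo_tool:
  targets:
    - {"translation": [0, 0, -3], "twist": [0, 0, 0], "claw": 1.5}
    - {"translation": [0, 0, -5], "twist": [0, 0, 0], "claw": 1.5}
    - {"translation": [0, 0, -5], "twist": [0, 0, 0], "claw": 1.5}
    - {"translation": [0, 0, -4], "twist": [0, 0, 0], "claw": 1.5}
    - {"translation": [3, 2.2, -1.5], "twist": [0, 0, 0], "claw": 1.5}
    - {"translation": [4, 3, 0], "twist": [0, 0, 0], "claw": 1.5}
    - {"translation": [4, 3, 0], "twist": [0, 0, 0], "claw": 1.5}
    - {"translation": [4, 3, 0], "twist": [0, 0, 0], "claw": 1.5}

```text
clock: 23.62
tool_pos: [0.6068, 0.2481, 0.2]
tcp_rot: [3.079, 0.622, -0.0]
contact_force: [0.0, 1.0, -0.6]
finger_gap: 0.0193
grasp_force: 20.0
```

>>> servo_tool:
  targets:
    - {"translation": [2.5, 2, 0], "twist": [0, 0, 0], "claw": 1.5}
    - {"translation": [0, 0, 0.5], "twist": [0, 0, 0], "claw": 1.5}
    - {"translation": [0, 0, 0], "twist": [0, 0, 0], "claw": 1.5}
    - {"translation": [0, 0, 0], "twist": [0, 0, 0], "claw": 1.5}
    - {"translation": [0, 0, 0], "twist": [0, 0, 0], "claw": 1.5}

```text
clock: 24.25
tool_pos: [0.6357, 0.2405, 0.1959]
tcp_rot: [3.079, 0.624, 0.001]
contact_force: [-0.4, -0.4, 0.2]
finger_gap: 0.0193
grasp_force: 20.0
```

```bash
python3 -c "
from h import *
go((.6362,.2398,.18),(.6362,.2398,.163))
f=grab('scene'); u,v=map(int,proj(f,[.637,.24,.13])); save(cv2.resize(f['image'][v-50:v+50,u-60:u+60],(720,600),interpolation=cv2.INTER_CUBIC),'hover4.png')"
```

```text
t 24.25 p [0.6357 0.2405 0.1959] F [-0.4 -0.4  0.2] gap 0.0193 grip 20.0 zaxis [ 6.e-04  1.e-04 -1.e+00] y [ 0.389 -0.921  0.   ]
[0.6362 0.2398 0.18  ] cm [0.02 0.08 1.59]
[0.6362 0.2398 0.163 ] cm [-0.  -0.   1.7]
```

View pics/hover4.png

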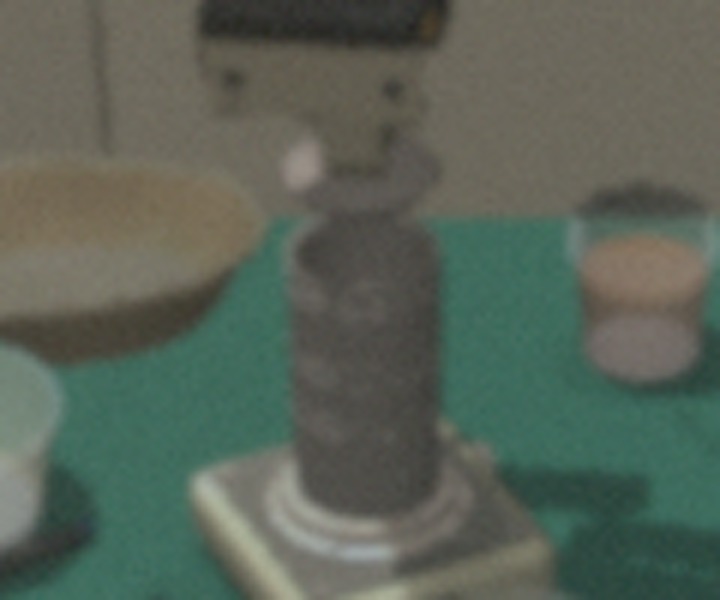

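The stack is straight (291–440), and the lid hovers over it at about (362,185), roughly level and centred. Lowering it.

>>> servo_tool:
  targets:
    - {"translation": [0, 0.05, 1.2], "twist": [0, 0, 0], "claw": 1.5}
    - {"translation": [0, 0, 0.6], "twist": [0, 0, 0], "claw": 1.5}
    - {"translation": [0, 0, 0.5], "twist": [0, 0, 0], "claw": 1.5}
    - {"translation": [0, 0, 0.4], "twist": [0, 0, 0], "claw": 1.5}
    - {"translation": [0, 0, 0.3], "twist": [0, 0, 0], "claw": 1.5}
    - {"translation": [0, 0, 0.2], "twist": [0, 0, 0], "claw": 1.5}
    - {"translation": [0, 0, 0], "twist": [0, 0, 0], "claw": 1.5}
    - {"translation": [0, 0, 0], "twist": [0, 0, 0], "claw": 1.5}

```text
clock: 25.3
tool_pos: [0.6365, 0.2394, 0.1633]
tcp_rot: [3.079, 0.622, 0.0]
contact_force: [0.4, -0.5, -1.2]
finger_gap: 0.0196
grasp_force: 20.0
```

>>> servo_tool:
  targets:
    - {"translation": [0, 0, 0.1], "twist": [0, 0, 0], "claw": 1.5}
    - {"translation": [0, 0, 0], "twist": [0, 0, 0], "claw": 1.5}
    - {"translation": [0, 0, 0], "twist": [0, 0, 0], "claw": 1.5}

```text
clock: 25.68
tool_pos: [0.6367, 0.2395, 0.1632]
tcp_rot: [3.079, 0.622, 0.002]
contact_force: [-0.9, -0.3, 5.1]
finger_gap: 0.0193
grasp_force: 20.0
```

>>> servo_tool:
  targets:
    - {"translation": [0, 0, 0], "twist": [0, 0, 0], "claw": 3}
    - {"translation": [0, 0, 0], "twist": [0, 0, 0], "claw": 5}
    - {"translation": [0, 0, 0], "twist": [0, 0, 0], "claw": 5}
    - {"translation": [0, 0, -3], "twist": [0, 0, 0], "claw": 5}
    - {"translation": [0, 0, -4], "twist": [0, 0, 0], "claw": 5}
    - {"translation": [-3, 0, 0], "twist": [0, 0, 0], "claw": 5}
    - {"translation": [-5, 0, 0], "twist": [0, 0, 0], "claw": 5}
    - {"translation": [-5, 0, 0], "twist": [0, 0, 0], "claw": 5}

```text
clock: 26.68
tool_pos: [0.5153, 0.1884, 0.2318]
tcp_rot: [3.079, 0.622, -0.0]
contact_force: [0.7, -1.1, -0.2]
finger_gap: 0.0497
grasp_force: 0.0
```

>>> servo_tool:
  targets:
    - {"translation": [-4, 0, 0], "twist": [0, 0, 0], "claw": 5}
    - {"translation": [0, 0, 0], "twist": [0, 0, 0], "claw": 5}
    - {"translation": [0, 0, 0], "twist": [0, 0, 0], "claw": 5}

```text
clock: 27.05
tool_pos: [0.4808, 0.1736, 0.2326]
tcp_rot: [3.079, 0.622, 0.003]
contact_force: [1.1, -0.0, -0.1]
finger_gap: 0.0501
grasp_force: 0.0
```

```bash
python3 -c "
from h import *
go(); T=[]
for n in('scene','top'):
    f=grab(n); u,v=map(int,proj(f,[.637,.24,.13])); T.append(cv2.resize(f['image'][v-50:v+50,u-32:u+33],(390,600),interpolation=cv2.INTER_CUBIC))
save(np.hstack(T),'final.png')
print([bydepth(f,*proj(f,[.637+.022*np.cos(a),.24+.022*np.sin(a),.161]))[2].round(3) for a in np.arange(0,6.2,.52)])"
```

```text
t 27.05 p [0.4808 0.1736 0.2326] F [ 1.1 -0.  -0.1] gap 0.0501 grip 0.0 zaxis [ 1.7e-03  3.0e-04 -1.0e+00] y [ 0.388 -0.922  0.   ]
[np.float64(0.163), np.float64(0.16), np.float64(0.159), np.float64(0.162), np.float64(0.161), np.float64(0.161), np.float64(0.162), np.float64(0.159), np.float64(0.161), np.float64(0.161), np.float64(0.913), np.float64(0.164)]
```

View pics/final.png

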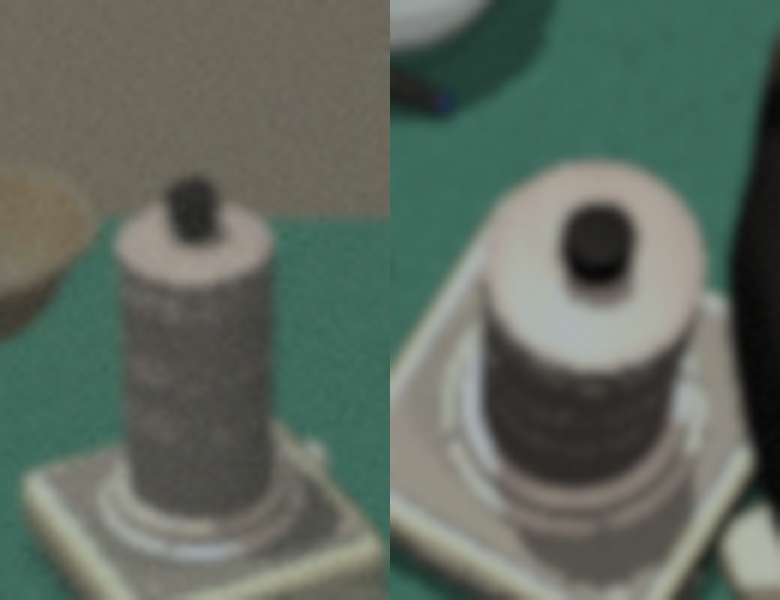

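The stack is straight and closed, with the lid flat on top at 0.161 m as expected (scene crop (195,240), top crop (597,262)). The arm is clear of it. Handing in.

```bash
python3 -c "
from bench import close_job
print(close_job())"
```

```text
the job is handed in; nothing more can be done
None
```

The sieve set is assembled on the shaker (pan, fine sieve, coarse sieve, lid): the heights and pictures show each piece home and upright, I kept the arm clear of both cups, and I handed the job in at about 27 s, with no verdict returned.

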